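# Isolate the console and take out the spent fuse carrier of unknown thread hand

## Robot

A 6-joint arm with a two-finger parallel gripper is mounted at the origin on the work surface. World frame = base frame: x ahead of the robot, y to its left, z up, the work surface at z = 0. Lengths are in m, angles in rad, forces in N, time in s.
With the tool pointing down it reaches from about 0.35 to 0.975 m from the base axis. Payload 4.9 kg.
Tool frame: the origin (TCP) lies between the finger pads; the fingertips stand 14 mm ahead of it and the grasp point (between the pads) lies 5 mm behind it (manip.tcp_to_tips is the distance from the TCP to the fingertips, in m); z points along the fingers, y is the line along which they close (so a half turn about z gives the same grasp; the last joint's range is limited). The gripper opens to 85 mm and grips with 20 to 120 N. Pads are 22 mm wide; open, the fingers measure 114 mm over their backs; the gripper's body (76 mm by 85 mm) begins 54 mm behind the grasp point. The pads swing forward as they close: fully open they stand 13 mm farther back than shut.
Start: joints at [0.999, 0.053, 1.613, -0, 1.476, -0.119], TCP at [0.273, 0.562, 0.245] pointing down, gripper open.
Joint ranges: [-3.01, 3.01], [-1.01, 2.22], [0.06, 2.58], [-1.02, 4.17], [0.09, 2.62], [-3.14, 3.14]. Speed limits (rad/s): [2.57, 2.57, 3.14, 3.14, 3.14, 3.14].

## Interface

Orientations are given as a unit quaternion [w, x, y, z].
In Python, from plant import manip gives the robot as it stands.
- The arm moves only by the tool servo_tool, never from a script. Its argument "moves" is a list that holds one entry, the list of rows, each a list of 7 numbers: the shift along the tool's x, y, z in mm, then the turn, a rotation vector about the tool's x, y, z in degrees, then the finger opening in mm, from 0 to 85.4. In form: [[[x, y, z, ax, ay, az, fingers], ...]]. A call has 1 to 12 rows; each row shifts and turns the commanded pose from where the row before left it, along the tool's axes as they then stand; what a row does not reach is not made up. A row lasts 1/8 s, in which the tool goes at most 62.5 mm and 10.7 degrees, less where a joint would pass 70% of its speed; a pose out of reach is approached as far as the arm can. A call with a gripper value outside its range is refused whole. The fingers move at their own pace and stop on an object; the grip force is fixed at half the most. Time passes only in rows, so rows that do not move let the fingers close. It gives the time, the measured TCP pose, the force, the opening and the grip force at its end, in the units of the state.
- manip.state(): the state, without advancing time (a new reading comes with each control period).
- manip.grab_frame(name): name is "side" or "top"; returns a dict with "image" (480x640x3 uint8, blue, green, red), "mtx" (3x3 intrinsics, pixels), "eye" and "rotation" of the camera in the world. Camera axes: x right, y down, z forward; pixel columns grow to the right and rows downward; lengths in m; the calibration is good to about 2 mm. A picture is of the moment at which its call begins. There is no depth.
- manip.job_done(): hands the job in; it is judged then, once.
The state is a dict: "time": time; "joint_pos": joint angles; "joint_vel": joint speeds; "joint_efforts": joint torques, N m; "tool_pos": TCP position; "tool_rot": TCP orientation; "contact_force": force on the tool from outside, world axes, zero at the start; "ft_torque": the same for the moment, N m; "gripper_width": opening from 0.0 (shut) to 1.0 (fully open); "grasp_force": force on a finger pad.
Only numpy, scipy, OpenCV 4.12 (cv2) and the standard library are available. Lean on these libraries where they do the work, as an engineer would, in place of code of your own. Each camera call takes 0.05 s, during which the arm holds its last target. There are 200 camera calls.

## Task

Switch the training console off by pushing its red toggle lever up the slope as far as it goes, then unscrew the red fuse carrier from the sloping panel and stand it upright on its barrel in the blue tray. Carriers here may be left-hand or right-hand threaded and look the same, so try gently which way it turns, and never force it against its stop or pull it out before it is fully unscrewed. Leave the green carrier and everything else alone.

Things in the scene. Friction and masses are not known exactly. Their poses are not given: they have to be found in the camera images.
- console: blue wedge console, fixed, base 255 (x) x 320 (y) mm, origin centre of underside, x from its low edge (robot side) to its high edge. Aluminium panel slopes 25 deg, middle 120 mm above origin; up-slope (0.906,0,0.423), normal (-0.423,0,0.906) in its frame. Red and green fuse carriers stand 30 mm down-slope of the middle at y = +-55 mm, swapped at random. Other modules are up to 28 mm high.
- carrier_red_grip (a point): red fuse carrier, loose, 0.12 kg: white flange (56 diameter, 8 thick, underside flush on the panel), red bar grip on it 44 long (x axis) x 16 wide (y) x 30 high, and below it a barrel 28 diameter x 28 long, in its base at the start. This point: on the axis in the bar, 30 mm above the flange underside, 8 below the bar top, 58 above the barrel foot. z axis: out of the panel.
- carrier_green_end (a point): green fuse carrier, same shape as the red, leave alone. This point is at one end of its bar grip, 20 mm from its axis, 30 mm above the flange underside; z along its axis, x along the bar.
- socket_left (a point): centre of the left (console +y) white screw base in the panel surface, under a carrier. The bases look alike; one is left-handed, one right-handed, swapped unseen. Tightening way: hard stop within 10 deg. Loosening way: turns easily to a second stop 75 to 85 deg from the start; from about 70 deg it can be drawn straight out, clear after 30 mm; before that it lifts 1.5 mm.
- socket_right (a point): the same for the right (console -y) screw base, of the opposite hand to the left one. At a stop a twist of 0.3 to 1 N m is plainly felt and harmless; 120 N between carrier and base (about 2.5 N m, or some 10 deg past a stop, or pulling hard before it is unscrewed) counts as forcing.
- isolator (a joint): angle of the red toggle lever, rad: 0 to 0.1 at the start, leaning 35 deg down-slope from the panel normal (on); 1.22 leaning 35 deg up-slope (off, its stop). It stays where it is left; about 1.5 N at its end moves it.
- isolator_tip (a point): centre of the red ball (16 mm diameter) at the end of the toggle lever, a 10 mm rod 42 mm long from pivot to ball centre. The pivot lies 14 mm above the panel, 85 mm up-slope of the panel middle, at the console's y = 0; its axis is along the console's y.
- tray: open blue tray, fixed, 200 (x) x 130 (y) x 22 mm high, wall and floor 4 to 5 mm thick, origin centre of underside, left or right of the console. A grey fuse carrier stands in its +x half; the other half is free.
- carrier_grey: grey fuse carrier, same shape as the red, standing on its barrel in the tray, leave alone; origin on its axis at the flange underside, 28 mm above its foot.
- case: closed grey plastic case 184 x 124 x 45 mm, fixed, on the other side of the console from the tray; origin centre of underside.
- screwdriver: screwdriver with a yellow handle lying on the table to the right; leave alone.
- tester: red tester screwdriver lying on the table to the left; leave alone.
- mouse: black computer mouse on the table to the right; leave alone.
- mug: white mug at the back; leave alone.
- sanitiser: green bottle 150 mm tall at the back; leave alone.

How it is judged:
By the outcome, as a careful person would: the job done as asked, in the order asked, and still so for the second after the job is handed in, with the robot touching nothing.
It also fails if it takes over 61 s, if anything falls off the work surface, if the arm or the gripper's body presses on something with over 40 N, if the wrist force passes 120 N, or if a joint passes its speed limit or range.

## Working session

There is one attempt and no reset: what is moved stays moved. The work goes in short steps, Python scripts to look and compute and a tool call to move; the robot and the scene stay as the last step left them, time stands still between calls to the robot, and variables do not carry over. Pictures are saved under pics/ and viewed, at most 10 in all, crops included, and the job is handed in when it is done.

Besides the shell and the picture viewer there is one more tool, called after ">>>" by a JSON object that holds its "name" and its "arguments", one argument or row to a line. servo_tool: Moves the arm, as the interface text tells. Its arguments: {"type":"object","properties":{"moves":{"type":"array"}},"required":["moves"]}

```bash
mkdir -p pics; cat > h.py <<'E'
import numpy as np, cv2
from scipy.spatial.transform import Rotation as R
from plant import manip
def grab(n):
    f=manip.grab_frame(n); return f
def ray(f,u,v):
    d=np.linalg.solve(np.array(f['mtx']),[u,v,1.]); return np.array(f['eye']),np.array(f['rotation'])@d
def proj(f,p):
    c=np.array(f['rotation']).T@(np.array(p)-f['eye']); q=np.array(f['mtx'])@c; return q[:2]/q[2]
def atz(f,u,v,z):
    e,d=ray(f,u,v); return e+d*(z-e[2])/d[2]
def Rq(q): return R.from_quat([q[1],q[2],q[3],q[0]]).as_matrix()
E
python3 - <<'E'
from h import *
for n in('side','top'):
    f=grab(n); cv2.imwrite(f'pics/{n}0.png',f['image']); print(n,np.round(f['mtx'],1).tolist(),np.round(f['eye'],3),np.round(f['rotation'],3).tolist())
s=manip.state();print(s['tool_pos'],s['tool_rot'],s['time'],manip.tcp_to_tips)
E
```

```text
side [[487.5, 0.0, 315.2], [0.0, 487.5, 244.9], [0.0, 0.0, 1.0]] [-0.153 -0.9    0.836] [-0.458, 0.822, -0.29, 0.173]
top [[599.8, 0.0, 323.6], [0.0, 599.8, 237.0], [0.0, 0.0, 1.0]] [ 0.31  -0.026  1.46 ] [-0.077, 0.737, -0.667, 0.072]
[0.27314266 0.56156185 0.24419949] [-2.99204979e-04  2.24468852e-01  9.74480832e-01 -8.67563462e-04] 0.1 0.014
```

View pics/side0.png

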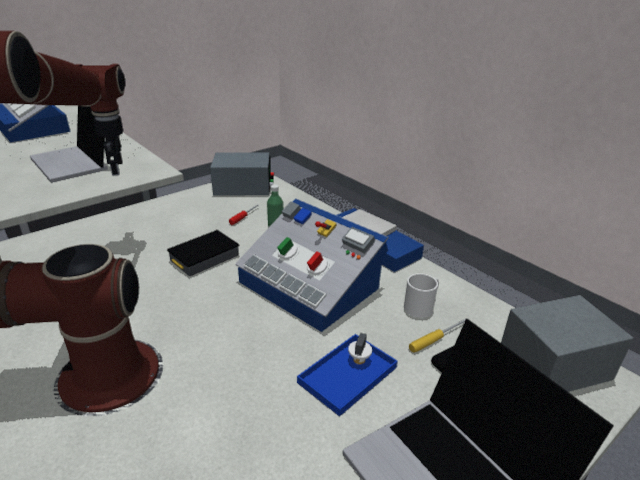

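View pics/top0.png

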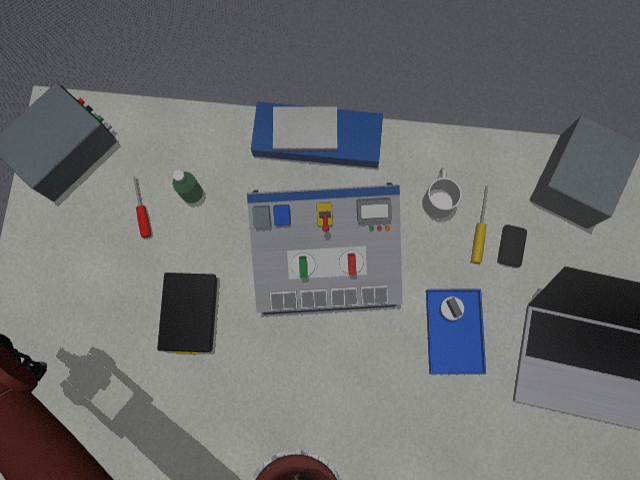

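The side and top views agree. Red is the right carrier (top ~352,264), green the left (303,266), the lever ball is at ~(327,236), and the tray is on the right (~455,332) with grey at (452,308). Next I'll look at enlarged crops.

```bash
sed -i "s/np.array(f\['rotation'\])/Rq(f['rotation'])/g" h.py
python3 - <<'E'
from h import *
a=cv2.imread('pics/top0.png')[175:325,235:435]; cv2.imwrite('pics/t1.png',cv2.resize(a,None,fx=4,fy=4,interpolation=cv2.INTER_CUBIC))
b=cv2.imread('pics/side0.png')[195:335,230:400]; b=cv2.resize(b,None,fx=4,fy=4,interpolation=cv2.INTER_CUBIC)
cv2.imwrite('pics/s1.png',b)
E
```

```text
(no output)
```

View pics/t1.png

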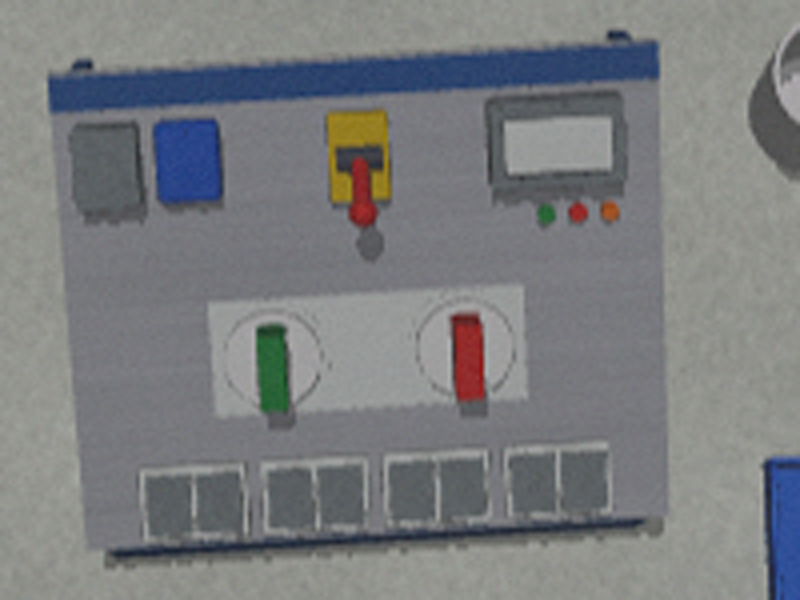

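View pics/s1.png

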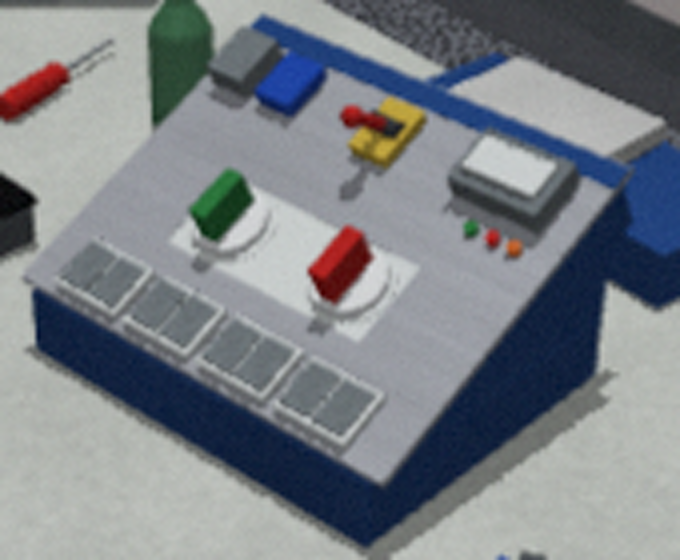

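Readings from the crops: top crop has the red flange centre at (466,349), green at (273,360), the ball at (363,212), and the red bar top spanning (466,322)-(473,400). Side crop has the red flange at (348,281), green at (230,222), and the ball at (352,117). I'll fit the console pose from these.

```bash
cat >> h.py <<'E'
def con(x):
    return np.array([x[0],x[1],0]), R.from_euler('z',x[2]).as_matrix()
def P(x,s,y,n):
    o,r=con(x); c,k=np.cos(np.radians(25)),np.sin(np.radians(25))
    return o+r@(np.array([0,y,.12])+s*np.array([c,0,k])+n*np.array([-k,0,c]))
def ball(x,q):
    a=np.radians(35)-q; return P(x,.085-.042*np.sin(a),0,.014+.042*np.cos(a))
E
python3 - <<'E'
from h import *
from scipy.optimize import least_squares
T=manip.grab_frame('top');S=manip.grab_frame('side')
t=lambda u,v:np.array([235+u/4,175+v/4])-.4
s=lambda u,v:np.array([230+u/4,195+v/4])-.4
obs=[(T,t(466,349),('p',-.03,-.055,.006)),(T,t(273,360),('p',-.03,.055,.006)),(T,t(363,212),('b',)),
(S,s(348,281),('p',-.03,-.055,.006)),(S,s(230,222),('p',-.03,.055,.006)),(S,s(352,117),('b',)),(T,t(469.5,361),('p',-.03,-.055,.038)),(T,t(273,370),('p',-.03,.055,.038))]
def pr(x,d): return P(x,*d[1:]) if d[0]=='p' else ball(x,x[3])
f=lambda x:np.concatenate([proj(F,pr(x,d))-u for F,u,d in obs]+[[20*(x[3]-.05)]])
r=least_squares(f,[.62,-.03,0,.05]);x=r.x;print(x.round(4),r.fun.round(1))
np.save('x.npy',x)
red=P(x,-.03,-.055,.03);print('grip',red,'ball',ball(x,x[3]), 'off',ball(x,1.22))
# bar yaw: bar top endpoints, plane n=.038
n=con(x)[1]@np.array([-np.sin(np.radians(25)),0,np.cos(np.radians(25))]);p0=P(x,0,0,.038);up=P(x,1,0,0)-P(x,0,0,0)
def pl(u):
    e,d=ray(T,*u);return e+d*(n@(p0-e))/(n@d)
for a,b in((t(466,322),t(473,400)),(t(271,335),t(275,412))):
    w=pl(a)-pl(b);print('bar',np.linalg.norm(w),'yaw in console deg',np.degrees(np.arctan2(w@con(x)[1][:,1],w@up)))
# tray
for uv in((427,290),(481,290),(485,374),(430,375)):print('tray top',atz(T,*uv,.022).round(3))
print('grey top',atz(T,453,308,.005+.066).round(3))
s0=manip.state();print(s0['tool_pos'],s0['tool_rot'],s0['joint_pos'])
E
```

```text
[ 0.5691 -0.011   0.1525  0.0257] [ 0.4 -0.6  0.4 -0.8  0.7 -0.6 -1.2 -0.7 -1.  -0.9 -0.8 -0.5  0.5  0.2
  0.3  0.5 -0.5]
grip [ 0.5380762  -0.07144748  0.13451069] ball [ 0.60401672 -0.0056688   0.19053945] off [0.64655987 0.0008688  0.20998535]
bar 0.04524711874518004 yaw in console deg 2.829463715425955
bar 0.04449297495653354 yaw in console deg -0.29781718972925847
tray top [ 0.512 -0.26   0.022]
tray top [ 0.525 -0.39   0.022]
tray top [ 0.329 -0.408  0.022]
tray top [ 0.314 -0.28   0.022]
grey top [ 0.47  -0.315  0.071]
[0.27322076 0.56171324 0.24452443] [-2.20381870e-04  2.24479406e-01  9.74478618e-01 -6.08507795e-04] [ 9.99011519e-01  5.31511938e-02  1.61373506e+00  2.72688709e-06
  1.47600077e+00 -1.18967421e-01]
```

The fit is within about 1 px. Next I'll write a planning helper. The lever comes first, pushed with closed fingers and the tool along the panel normal.

```bash
cat >> h.py <<'E'
X=np.load('x.npy')
def Rpanel(yaw=0):  # tool z=-normal, y=console y ; yaw about panel normal
    r=con(X)[1]; c,k=np.cos(np.radians(25)),np.sin(np.radians(25))
    x=r@np.array([-c,0,-k]); y=r@np.array([0,1,0]); z=r@np.array([k,0,-c])
    n=-z
    return R.from_rotvec(n*np.radians(yaw)).as_matrix()@np.c_[x,y,z]
def plan(p,Rt):  # rotate first, then shift in the target frame
    s=manip.state(); R0=Rq(s['tool_rot']); p0=np.array(s['tool_pos'])
    print('turn deg',np.degrees(R.from_matrix(R0.T@Rt).as_rotvec()).round(1),'then shift mm',(1e3*Rt.T@(p-p0)).round(1),'t',s['time'])
E
python3 - <<'E'
from h import *
Rt=Rpanel(); p=P(X,.030,0,.14+.014); print(p); plan(p,Rt)
E
```

```text
[ 0.53167332 -0.0167858   0.27224995]
turn deg [ -7.6 -24.3 -34.1] then shift mm [-163.6 -611.    45.7] t 0.2
```

>>> {"name": "servo_tool", "arguments": {
  "moves": [
    [[0,0,0,-1.5,-4.9,-6.8,0],[0,0,0,-1.5,-4.9,-6.8,0],[0,0,0,-1.5,-4.9,-6.8,0],[0,0,0,-1.5,-4.9,-6.8,0],[0,0,0,-1.5,-4.9,-6.8,0]]
  ]
}}

```text
time: 0.82
tool_pos: [0.2732, 0.5621, 0.2452]
tool_rot: [0.219, -0.075, 0.973, 0.015]
contact_force: [-0.1, -0.5, -0.1]
gripper_width: 0.004
grasp_force: 0.0
```

>>> {"name": "servo_tool", "arguments": {
  "moves": [
    [[-13.6,-51,3.8,0,0,0,0],[-13.6,-51,3.8,0,0,0,0],[-13.6,-51,3.8,0,0,0,0],[-13.6,-51,3.8,0,0,0,0],[-13.6,-51,3.8,0,0,0,0],[-13.6,-51,3.8,0,0,0,0],[-13.6,-51,3.8,0,0,0,0],[-13.6,-51,3.8,0,0,0,0],[-13.6,-51,3.8,0,0,0,0],[-13.6,-51,3.8,0,0,0,0],[-13.6,-51,3.8,0,0,0,0],[-13.6,-51,3.8,0,0,0,0]]
  ]
}}

```text
time: 2.33
tool_pos: [0.5304, -0.02, 0.275]
tool_rot: [0.218, -0.073, 0.973, 0.015]
contact_force: [1.1, -0.2, -0.0]
gripper_width: -0.001
grasp_force: 0.0
```

```bash
python3 - <<'E'
from h import *
Rt=Rpanel(); plan(P(X,.030,0,.04+.014),Rt)
E
```

```text
turn deg [-0.2  0.3 -0.1] then shift mm [ -0.4   2.9 103.2] t 2.325
```

>>> {"name": "servo_tool", "arguments": {
  "moves": [
    [[0,1,30,0,0,0,0],[0,1,30,0,0,0,0],[0,1,30,0,0,0,0],[0,0,13,0,0,0,0],[-8,0,0,0,0,0,0],[-8,0,0,0,0,0,0],[-8,0,0,0,0,0,0],[-8,0,0,0,0,0,0],[-6,0,0,0,0,0,0],[-4,0,0,0,0,0,0],[0,0,0,0,0,0,0]]
  ]
}}

```text
time: 3.7
tool_pos: [0.6112, -0.0029, 0.2]
tool_rot: [0.219, -0.073, 0.973, 0.015]
contact_force: [-0.4, -0.7, -0.3]
gripper_width: -0.0
grasp_force: 0.0
```

```bash
python3 - <<'E'
from h import *
plan(P(X,.085,0,.054),Rpanel())
f=grab('side'); print('ball off',proj(f,ball(X,1.22)),'start',proj(f,ball(X,.03)))
cv2.imwrite('pics/l1.png',cv2.resize(f['image'][150:300,230:400],None,fx=4,fy=4,interpolation=cv2.INTER_CUBIC))
E
```

```text
turn deg [-0.2  0.3 -0.1] then shift mm [-12.4  -1.6   0.4] t 3.7
ball off [327.20044263 211.80412774] start [316.79269442 223.2929765 ]
```

View pics/l1.png

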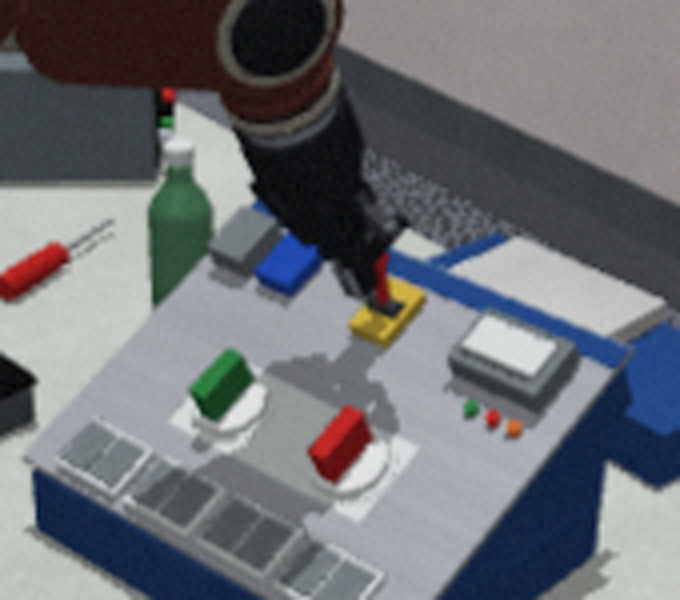

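The finger is pushing the lever: the rod at crop (382,280) is now roughly along the normal. I'll keep pushing in small steps.

>>> {"name": "servo_tool", "arguments": {
  "moves": [
    [[-4,0,0,0,0,0,0],[-4,0,0,0,0,0,0],[-2,0,0,0,0,0,0],[0,0,0,0,0,0,0]]
  ]
}}

```text
time: 4.25
tool_pos: [0.6196, -0.0015, 0.2036]
tool_rot: [0.218, -0.073, 0.973, 0.016]
contact_force: [-0.9, 0.5, -0.7]
gripper_width: 0.001
grasp_force: 0.8
```

>>> {"name": "servo_tool", "arguments": {
  "moves": [
    [[-2,0,0,0,0,0,0],[-2,0,0,0,0,0,0],[0,0,0,0,0,0,0]]
  ]
}}

```text
time: 4.62
tool_pos: [0.6235, -0.0011, 0.2059]
tool_rot: [0.218, -0.073, 0.973, 0.015]
contact_force: [-0.6, -0.7, -1.3]
gripper_width: 0.001
grasp_force: 0.7
```

>>> {"name": "servo_tool", "arguments": {
  "moves": [
    [[-1.5,0,0,0,0,0,0],[-1.5,0,0,0,0,0,0],[0,0,0,0,0,0,0]]
  ]
}}

```text
time: 5.0
tool_pos: [0.6248, -0.0008, 0.206]
tool_rot: [0.216, -0.074, 0.973, 0.015]
contact_force: [-6.6, -1.8, 0.7]
gripper_width: 0.002
grasp_force: 3.8
```

>>> {"name": "servo_tool", "arguments": {
  "moves": [
    [[-1.5,0,0,0,0,0,0],[0,0,0,0,0,0,0]]
  ]
}}

```text
time: 5.25
tool_pos: [0.6252, -0.0008, 0.206]
tool_rot: [0.215, -0.074, 0.974, 0.015]
contact_force: [-12.8, -1.8, 1.8]
gripper_width: 0.001
grasp_force: 6.4
```

>>> {"name": "servo_tool", "arguments": {
  "moves": [
    [[15,0,0,0,0,0,0],[20,0,-20,0,0,0,0],[20,0,-40,0,0,0,40],[20,30,-40,0,0,0,40],[0,0,0,0,0,0,40]]
  ]
}}

```text
time: 5.88
tool_pos: [0.5139, 0.0133, 0.271]
tool_rot: [0.223, -0.074, 0.972, 0.014]
contact_force: [0.1, -0.4, -0.1]
gripper_width: 0.466
grasp_force: 0.0
```

```bash
python3 - <<'E'
from h import *
f=grab('side');t=grab('top')
print('side off',proj(f,ball(X,1.22)),'q1.0',proj(f,ball(X,1.)),'top',proj(t,ball(X,1.22)),proj(t,ball(X,1.)))
a=cv2.resize(f['image'][190:290,270:370],None,fx=4,fy=4,interpolation=cv2.INTER_CUBIC)
b=cv2.resize(t['image'][190:290,280:380],None,fx=4,fy=4,interpolation=cv2.INTER_CUBIC)
cv2.imwrite('pics/l2.png',np.hstack([a,b]))
plan(P(X,-.03,-.055,.1),Rpanel(2.8)); s=manip.state(); print(s['gripper_width'],s['joint_pos'])
E
```

```text
side off [327.20044263 211.80412774] q1.0 [325.04207092 212.73001596] top [325.03266103 205.58193819] [325.26538418 209.63985544]
turn deg [-0.2  0.4 -2.8] then shift mm [ 50.  -84.5  54.7] t 5.975
0.4693509084654942 [-0.19507974 -0.52888501  2.10592371  0.15715262  1.14791962 -1.95106894]
```

View pics/l2.png

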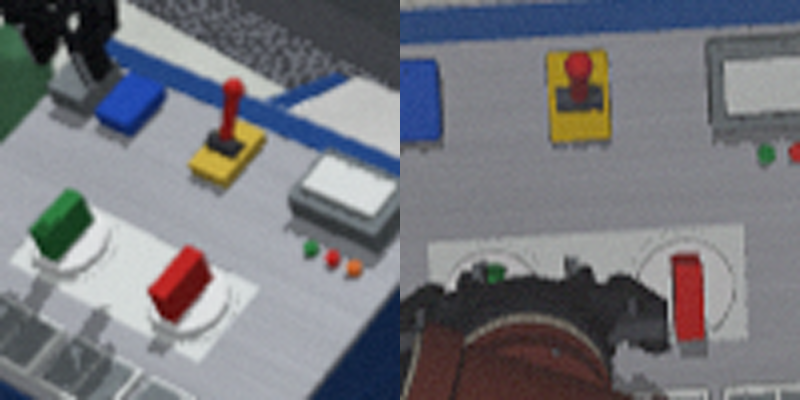

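The lever is off: the ball is at side (328,212) and top (324.7,206), which matches the predicted off position. Joint 6 is at -1.95, so I need a half turn for room to twist both ways.

>>> {"name": "servo_tool", "arguments": {
  "moves": [
    [[0,0,0,0,0,10,40],[0,0,0,0,0,10,40],[0,0,0,0,0,10,40]]
  ]
}}

```text
time: 6.35
tool_pos: [0.5138, 0.0124, 0.2638]
tool_rot: [0.205, 0.184, 0.959, 0.072]
contact_force: [-0.4, 0.1, 0.1]
gripper_width: 0.467
grasp_force: 0.0
```

```bash
python3 - <<'E'
from h import *
print(manip.state()['joint_pos'])
plan(P(X,-.03,-.055,.1),Rpanel(182.8))
E
```

```text
[-0.19581804 -0.52350715  2.10636591  0.15711074  1.14820887 -1.4216288 ]
turn deg [1.000e-01 1.000e-01 1.467e+02] then shift mm [-48.6  84.3  51.9] t 6.35
```

>>> {"name": "servo_tool", "arguments": {
  "moves": [
    [[0,0,0,0,0,10.5,40],[0,0,0,0,0,10.5,40],[0,0,0,0,0,10.5,40],[0,0,0,0,0,10.5,40],[0,0,0,0,0,10.5,40],[0,0,0,0,0,10.5,40],[0,0,0,0,0,10.5,40],[0,0,0,0,0,10.5,40],[0,0,0,0,0,10.5,40],[0,0,0,0,0,10.5,40],[0,0,0,0,0,10.5,40],[0,0,0,0,0,10.5,40]]
  ]
}}

```text
time: 7.85
tool_pos: [0.5138, 0.0123, 0.2637]
tool_rot: [0.029, 0.938, 0.271, 0.215]
contact_force: [0.5, -0.3, -0.6]
gripper_width: 0.473
grasp_force: 0.0
```

>>> {"name": "servo_tool", "arguments": {
  "moves": [
    [[0,0,0,0,0,10.5,40],[0,0,0,0,0,10.5,40],[-16,28,17,0,0,0,40],[-16,28,17,0,0,0,40],[-16,28,17,0,0,0,40],[0,0,0,0,0,0,40]]
  ]
}}

```text
time: 8.6
tool_pos: [0.5077, -0.0767, 0.1971]
tool_rot: [-0.011, 0.972, 0.097, 0.215]
contact_force: [-0.8, -0.3, 0.7]
gripper_width: 0.468
grasp_force: 0.0
```

```bash
python3 - <<'E'
from h import *
print(manip.state()['joint_pos'])
plan(P(X,-.03,-.055,.025),Rpanel(182.8))
f=grab('side');t=grab('top')
a=cv2.resize(f['image'][200:300,270:370],None,fx=4,fy=4,interpolation=cv2.INTER_CUBIC)
b=cv2.resize(t['image'][200:300,300:400],None,fx=4,fy=4,interpolation=cv2.INTER_CUBIC)
cv2.imwrite('pics/g1.png',np.hstack([a,b]))
E
```

```text
[-0.4139111  -0.45790043  2.17327772  0.25990862  1.0671751   0.87405716]
turn deg [ 0.   0.1 -0.2] then shift mm [ 1.5 -0.5 74.7] t 8.6
```

View pics/g1.png

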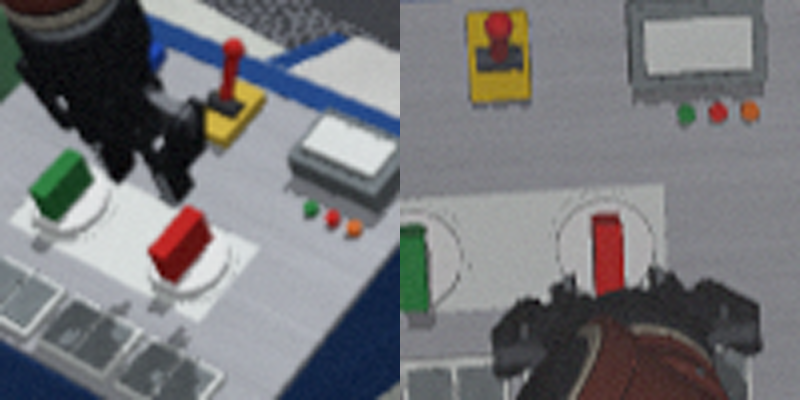

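The open fingers straddle the red bar symmetrically (top crop: fingers around x≈555 and 660, bar at 607). I'll descend and close.

>>> {"name": "servo_tool", "arguments": {
  "moves": [
    [[0.5,-0.2,25,0,0,0,40],[0.5,-0.2,25,0,0,0,40],[0.5,0,15,0,0,0,40],[0,0,7,0,0,0,40],[0,0,0,0,0,0,40],[0,0,0,0,0,0,10],[0,0,0,0,0,0,10],[0,0,0,0,0,0,10],[0,0,0,0,0,0,10],[0,0,0,0,0,0,10]]
  ]
}}

```text
time: 9.95
tool_pos: [0.5414, -0.0713, 0.1383]
tool_rot: [-0.008, 0.971, 0.099, 0.219]
contact_force: [-2.1, -5.7, 3.6]
gripper_width: 0.174
grasp_force: 60.9
```

```bash
cat >> h.py <<'E'
def st():
    s=manip.state(); Rc=Rq(s['tool_rot']); p=np.array(s['tool_pos']); B=Rpanel(0)
    v=B.T@(p-P(X,-.03,-.055,0)); rv=np.degrees(R.from_matrix(Rpanel(182.8).T@Rc).as_rotvec())
    print('t',s['time'],'off s,y,n mm',(v*[-1e3,1e3,-1e3]).round(1),'rot tool deg',rv.round(1),'F tool',(Rc.T@s['contact_force']).round(1),'M tool',(Rc.T@s['ft_torque']).round(2),'w',round(s['gripper_width'],3),round(s['grasp_force'],1))
E
python3 -c "
from h import *
st()"
```

```text
t 9.95 off s,y,n mm [ 4.5 -0.4 32. ] rot tool deg [-0.3  0.3 -0.1] F tool [-1.5  5.3 -4.5] M tool [-0.92 -0.31  0.03] w 0.174 60.9
```

>>> {"name": "servo_tool", "arguments": {
  "moves": [
    [[0,0,0,0,0,0,40],[0,0,0,0,0,0,40],[0,0,0,0,0,0,40]]
  ]
}}

```text
time: 10.32
tool_pos: [0.5402, -0.0698, 0.1363]
tool_rot: [-0.01, 0.971, 0.099, 0.218]
contact_force: [0.7, -0.4, -0.0]
gripper_width: 0.466
grasp_force: 0.0
```

```bash
python3 -c "
from h import *
st();plan(P(X,-.03,-.055,.027),Rpanel(182.8))"
```

```text
t 10.325 off s,y,n mm [ 2.9  1.3 30.6] rot tool deg [-0.1  0.2 -0.1] F tool [0.6 0.5 0.3] M tool [ 0.08 -0.15  0.01] w 0.466 0.0
turn deg [ 0.1 -0.2  0.1] then shift mm [-2.9  1.1  3.6] t 10.325
```

>>> {"name": "servo_tool", "arguments": {
  "moves": [
    [[-1.5,0.9,2,0,0,0,40],[-1.5,0.9,1.5,0,0,0,40],[0,0,0,0,0,0,40],[0,0,0,0,0,0,10],[0,0,0,0,0,0,10],[0,0,0,0,0,0,10],[0,0,0,0,0,0,10]]
  ]
}}

```text
time: 11.2
tool_pos: [0.5399, -0.0725, 0.1329]
tool_rot: [-0.01, 0.971, 0.099, 0.218]
contact_force: [-2.0, 0.6, 2.4]
gripper_width: 0.172
grasp_force: 58.8
```

```bash
python3 -c "
from h import *
st()"
```

```text
t 11.2 off s,y,n mm [ 0.8 -1.3 27.8] rot tool deg [-0.2  0.3 -0.1] F tool [-0.7 -0.9 -3. ] M tool [ 0.13 -0.32  0.01] w 0.172 58.8
```

Well centred now, with low forces. A gentle twist test comes next.

>>> {"name": "servo_tool", "arguments": {
  "moves": [
    [[0,0,0,0,0,3,10],[0,0,0,0,0,3,10],[0,0,0,0,0,0,10]]
  ]
}}

```text
time: 11.58
tool_pos: [0.5396, -0.0724, 0.1326]
tool_rot: [-0.021, 0.975, 0.048, 0.217]
contact_force: [-5.2, -0.6, 4.2]
gripper_width: 0.17
grasp_force: 59.2
```

```bash
python3 -c "
from h import *
st()"
```

```text
t 11.575 off s,y,n mm [ 0.4 -1.2 27.7] rot tool deg [-0.2  0.2  5.8] F tool [-3.   0.  -6.1] M tool [ 0.14 -0.69 -0.02] w 0.17 59.2
```

>>> {"name": "servo_tool", "arguments": {
  "moves": [
    [[0,0,0,0,0,2.5,10],[0,0,0,0,0,2.5,10],[0,0,0,0,0,0,10]]
  ]
}}

```text
time: 11.95
tool_pos: [0.5396, -0.0724, 0.1326]
tool_rot: [-0.031, 0.976, 0.006, 0.216]
contact_force: [-5.1, -1.7, 4.8]
gripper_width: 0.18
grasp_force: 59.3
```

```bash
python3 -c "
from h import *
st()"
```

```text
t 11.95 off s,y,n mm [ 0.4 -1.2 27.7] rot tool deg [-0.1  0.2 10.8] F tool [-2.6  1.3 -6.6] M tool [ 0.08 -0.7   0.01] w 0.18 59.3
```

>>> {"name": "servo_tool", "arguments": {
  "moves": [
    [[0,0,0,0,0,2,10],[0,0,0,0,0,0,10]]
  ]
}}

```text
time: 12.2
tool_pos: [0.5396, -0.0725, 0.1327]
tool_rot: [-0.034, 0.976, -0.011, 0.216]
contact_force: [-4.5, 0.1, 4.5]
gripper_width: 0.173
grasp_force: 59.3
```

```bash
python3 -c "
from h import *
st()
s=manip.state();print(s['joint_efforts'],s['ft_torque'])"
```

```text
t 12.2 off s,y,n mm [ 0.5 -1.2 27.7] rot tool deg [-0.1  0.2 12.8] F tool [-2.2 -0.4 -6. ] M tool [ 0.03 -0.64 -0.01] w 0.173 59.3
[ 6.76193163e-01 -2.08999300e+01 -3.48060036e+01  8.71596728e-01
 -1.74241707e+00  2.62861914e-02] [0.03012975 0.63972367 0.07173699]
```

Past 12° with no resistance, so this is the loosening direction. Continuing.

>>> {"name": "servo_tool", "arguments": {
  "moves": [
    [[0,0,-0.5,0,0,6,10],[0,0,0,0,0,6,10],[0,0,0,0,0,6,10],[0,0,0,0,0,6,10],[0,0,0,0,0,6,10],[0,0,0,0,0,0,10]]
  ]
}}

```text
time: 12.95
tool_pos: [0.5393, -0.0724, 0.1325]
tool_rot: [-0.089, 0.94, -0.263, 0.199]
contact_force: [-2.1, 0.1, 2.0]
gripper_width: 0.174
grasp_force: 58.6
```

```bash
python3 -c "
from h import *
st()"
```

```text
t 12.95 off s,y,n mm [ 0.2 -1.1 27.7] rot tool deg [-0.1  0.3 42.8] F tool [-1.1  0.3 -2.7] M tool [-0.27 -0.39  0.04] w 0.174 58.6
```

>>> {"name": "servo_tool", "arguments": {
  "moves": [
    [[0,0,0,0,0,6,10],[0,0,0,0,0,6,10],[0,0,0,0,0,6,10],[0,0,0,0,0,6,10],[0,0,0,0,0,4,10],[0,0,0,0,0,0,10]]
  ]
}}

```text
time: 13.7
tool_pos: [0.5394, -0.0726, 0.1326]
tool_rot: [-0.134, 0.848, -0.482, 0.172]
contact_force: [-1.8, -0.8, -0.6]
gripper_width: 0.173
grasp_force: 58.5
```

```bash
python3 -c "
from h import *
st()"
```

```text
t 13.7 off s,y,n mm [ 0.3 -1.3 27.8] rot tool deg [-0.   0.3 70.7] F tool [-0.2  2.1 -0.3] M tool [-0.56  0.03 -0.03] w 0.173 58.5
```

>>> {"name": "servo_tool", "arguments": {
  "moves": [
    [[0,0,0,0,0,2,10],[0,0,0,0,0,2,10],[0,0,0,0,0,0,10]]
  ]
}}

```text
time: 14.08
tool_pos: [0.5393, -0.0725, 0.1326]
tool_rot: [-0.14, 0.83, -0.513, 0.167]
contact_force: [-2.1, -2.1, -0.6]
gripper_width: 0.179
grasp_force: 58.4
```

```bash
python3 -c "
from h import *
st()"
```

```text
t 14.075 off s,y,n mm [ 0.2 -1.3 27.8] rot tool deg [-0.   0.3 74.9] F tool [ 0.9  2.8 -0.5] M tool [-0.74  0.16 -0.05] w 0.179 58.4
```

Turned 75°, which is past the 70° release. I'll start the draw gently.

>>> {"name": "servo_tool", "arguments": {
  "moves": [
    [[0,0,-1.5,0,0,0.5,10],[0,0,-1.5,0,0,0,10],[0,0,-1,0,0,0,10],[0,0,0,0,0,0,10]]
  ]
}}

```text
time: 14.58
tool_pos: [0.5381, -0.0729, 0.1369]
tool_rot: [-0.141, 0.828, -0.516, 0.167]
contact_force: [0.9, -3.5, -2.4]
gripper_width: 0.176
grasp_force: 59.0
```

```bash
python3 -c "
from h import *
st()"
```

```text
t 14.575 off s,y,n mm [ 0.8 -1.4 32.3] rot tool deg [-0.   0.4 75.4] F tool [3.2 1.7 2.3] M tool [-0.59  0.55 -0.01] w 0.176 59.0
```

It comes free (4.5 mm at 2 N). Drawing it straight out.

>>> {"name": "servo_tool", "arguments": {
  "moves": [
    [[0,0,-5,0,0,0,10],[0,0,-6,0,0,0,10],[0,0,-6,0,0,0,10],[0,0,-6,0,0,0,10],[0,0,-6,0,0,0,10],[0,0,-10,0,0,0,10],[0,0,-20,0,0,0,10],[0,0,-30,0,0,0,10],[0,0,0,0,0,0,10]]
  ]
}}

```text
time: 15.7
tool_pos: [0.5013, -0.0787, 0.2207]
tool_rot: [-0.142, 0.828, -0.516, 0.17]
contact_force: [0.2, 0.4, -2.5]
gripper_width: 0.173
grasp_force: 59.3
```

```bash
cat >> h.py <<'E'
def Rdown(yaw): # tool z down, tool x at world yaw deg
    a=np.radians(yaw); x=np.array([np.cos(a),np.sin(a),0]); z=np.array([0,0,-1.]); return np.c_[x,np.cross(z,x),z]
E
python3 - <<'E'
from h import *
st(); s=manip.state(); Rc=Rq(s['tool_rot']); print(s['joint_pos'].round(2) if hasattr(s['joint_pos'],'round') else s['joint_pos'])
# smallest tilt making tool z vertical
z=Rc[:,2]; ax=np.cross(z,[0,0,-1]); an=np.arcsin(np.linalg.norm(ax)); Rt=R.from_rotvec(ax/np.linalg.norm(ax)*an).as_matrix()@Rc
yaw=np.degrees(np.arctan2(Rt[1,0],Rt[0,0])); print('yaw',yaw)
for dz in(.2,.066): plan(np.array([.37,-.339,dz]),Rt)
E
```

```text
t 15.7 off s,y,n mm [  2.5  -1.6 123.9] rot tool deg [ 0.1  0.7 75.3] F tool [-0.6  0.7  2.3] M tool [-0.31 -0.05 -0.07] w 0.173 59.3
[-0.43 -0.5   2.17  0.26  1.11  2.19]
yaw -63.86032580934525
turn deg [-24.3  -8.    0. ] then shift mm [175.8 232.6  20.7] t 15.7
turn deg [-24.3  -8.    0. ] then shift mm [175.8 232.6 154.7] t 15.7
```

>>> {"name": "servo_tool", "arguments": {
  "moves": [
    [[0,0,0,-6.1,-2,0,10],[0,0,0,-6.1,-2,0,10],[0,0,0,-6.1,-2,0,10],[0,0,0,-6,-2,0,10],[22,29,2,0,0,0,10],[22,29,2,0,0,0,10],[22,29,2,0,0,0,10],[22,29,2,0,0,0,10],[22,29,2,0,0,0,10],[22,29,2,0,0,0,10],[22,29,2,0,0,0,10],[22,29,2,0,0,0,10]]
  ]
}}

```text
time: 17.2
tool_pos: [0.3691, -0.339, 0.1999]
tool_rot: [0.0, 0.849, -0.529, -0.004]
contact_force: [0.8, -1.2, -1.2]
gripper_width: 0.176
grasp_force: 59.4
```

>>> {"name": "servo_tool", "arguments": {
  "moves": [
    [[0,0,0,0,0,0,10]]
  ]
}}

```text
time: 17.32
tool_pos: [0.3687, -0.3395, 0.1998]
tool_rot: [0.0, 0.848, -0.53, -0.004]
contact_force: [0.1, 0.3, -1.1]
gripper_width: 0.177
grasp_force: 59.4
```

```bash
python3 - <<'E'
from h import *
plan(np.array([.37,-.339,.1]),Rdown(-63.9))
f=grab('side')
cv2.imwrite('pics/p1.png',cv2.resize(f['image'][250:420,250:420],None,fx=3,fy=3,interpolation=cv2.INTER_CUBIC))
E
```

```text
turn deg [ 0.3  0.4 -0.1] then shift mm [ 0.1 -1.4 99.8] t 17.325
```

View pics/p1.png

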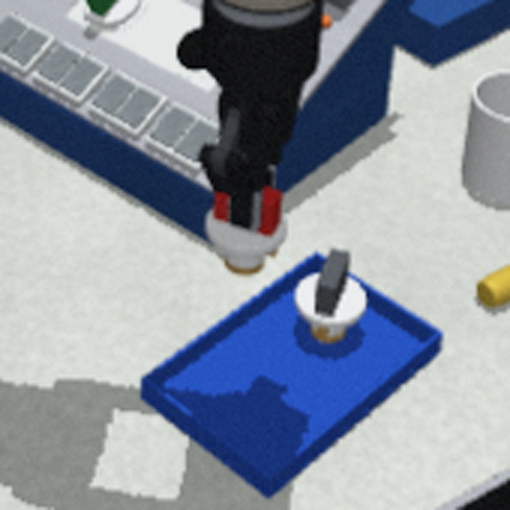

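The carrier is held square (barrel foot at crop (245,263)), above the tray's free half. I'll lower it.

>>> {"name": "servo_tool", "arguments": {
  "moves": [
    [[0,-0.7,30,0.3,0.4,0,10],[0,-0.7,30,0,0,0,10],[0,0,30,0,0,0,10],[0,0,25,0,0,0,10],[0,0,15,0,0,0,10],[0,0,4,0,0,0,10],[0,0,0,0,0,0,10]]
  ]
}}

```text
time: 18.25
tool_pos: [0.3713, -0.338, 0.0677]
tool_rot: [0.0, 0.849, -0.529, 0.001]
contact_force: [0.7, -0.7, -2.0]
gripper_width: 0.175
grasp_force: 59.4
```

>>> {"name": "servo_tool", "arguments": {
  "moves": [
    [[0,0,1.5,0,0,0,10],[0,0,1.5,0,0,0,10],[0,0,0,0,0,0,10]]
  ]
}}

```text
time: 18.62
tool_pos: [0.3709, -0.338, 0.0645]
tool_rot: [0.0, 0.849, -0.529, 0.001]
contact_force: [0.2, -0.3, -0.9]
gripper_width: 0.17
grasp_force: 59.4
```

>>> {"name": "servo_tool", "arguments": {
  "moves": [
    [[0,0,1.5,0,0,0,10],[0,0,1,0,0,0,10],[0,0,0,0,0,0,10]]
  ]
}}

```text
time: 19.0
tool_pos: [0.3707, -0.3378, 0.0615]
tool_rot: [0.0, 0.849, -0.529, 0.001]
contact_force: [0.9, -0.3, -1.0]
gripper_width: 0.174
grasp_force: 59.4
```

>>> {"name": "servo_tool", "arguments": {
  "moves": [
    [[0,0,1,0,0,0,10],[0,0,0,0,0,0,10]]
  ]
}}

```text
time: 19.25
tool_pos: [0.3708, -0.3378, 0.0606]
tool_rot: [0.0, 0.849, -0.529, 0.001]
contact_force: [1.2, 0.2, -0.7]
gripper_width: 0.173
grasp_force: 59.4
```

>>> {"name": "servo_tool", "arguments": {
  "moves": [
    [[0,0,1,0,0,0,10],[0,0,0,0,0,0,10]]
  ]
}}

```text
time: 19.5
tool_pos: [0.3708, -0.3378, 0.0596]
tool_rot: [0.0, 0.849, -0.529, 0.001]
contact_force: [0.6, -0.2, -1.3]
gripper_width: 0.177
grasp_force: 59.4
```

>>> {"name": "servo_tool", "arguments": {
  "moves": [
    [[0,0,1,0,0,0,10],[0,0,0,0,0,0,10]]
  ]
}}

```text
time: 19.75
tool_pos: [0.3709, -0.338, 0.0592]
tool_rot: [0.0, 0.849, -0.529, 0.001]
contact_force: [-1.1, 1.4, 3.8]
gripper_width: 0.173
grasp_force: 60.1
```

Touchdown at z = 0.059. Releasing and retreating straight up.

>>> {"name": "servo_tool", "arguments": {
  "moves": [
    [[0,0,0,0,0,0,22],[0,0,0,0,0,0,30],[0,0,0,0,0,0,40],[0,0,0,0,0,0,40],[0,0,-10,0,0,0,40],[0,0,-30,0,0,0,40],[0,0,-40,0,0,0,40],[0,0,-40,0,0,0,40],[0,0,-40,0,0,0,40],[0,0,0,0,0,0,40]]
  ]
}}

```text
time: 21.0
tool_pos: [0.3722, -0.3395, 0.2241]
tool_rot: [0.002, 0.849, -0.529, 0.005]
contact_force: [0.1, 1.2, 0.0]
gripper_width: 0.463
grasp_force: 0.0
```

```bash
python3 - <<'E'
from h import *
f=grab('side')
cv2.imwrite('pics/e1.png',cv2.resize(f['image'][190:430,230:470],None,fx=2.4,fy=2.4,interpolation=cv2.INTER_CUBIC))
E
```

```text
(no output)
```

View pics/e1.png

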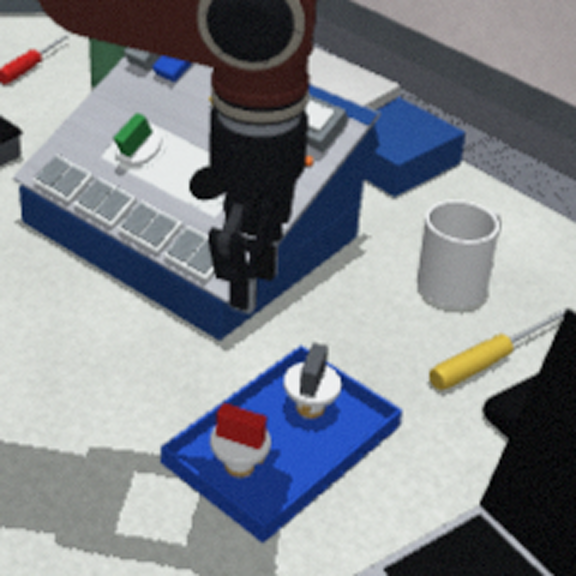

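The red carrier stands upright in the tray (crop (240,440)), the grey and green carriers are undisturbed, and the gripper is clear. Handing in.

```bash
python3 -c "
from plant import manip
print(manip.job_done())"
```

```text
the job is handed in; nothing more can be done
None
```

The lever is off at its stop. The red carrier was left-hand threaded; it is fully unscrewed, drawn out gently and standing upright in the tray's free half, and the job was handed in at about 21 s.

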